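# Fetch a housing from the latched drawer

## Robot

A 6-joint arm with a two-finger parallel gripper is mounted at the origin on a cart in front of the work surface, level with it; the furniture and walls round the work are solid. World frame = base frame: x ahead of the robot, y to its left, z up, the work surface at z = 0. Lengths are in m, angles in rad, forces in N, time in s.
With the tool pointing down it reaches from about 0.35 to 0.95 m from the base axis. Payload 17.4 kg.
Tool frame: the origin (TCP) lies midway between the tips of the shut fingers; the grasp point (between the pads) lies 19 mm behind it (hold_point_z is the distance from the TCP to the grasp point, in m); x points along the fingers, y is the direction in which the jaws open and shut, and the axes are right-handed (so a half turn about x gives the same grasp; the last joint's range is limited). The gripper opens to 93 mm and grips with 3 to 60 N. Pads are 15 mm wide; open, the fingers measure 128 mm over their backs; the gripper's body (75 mm by 188 mm) begins 65 mm behind the grasp point.
Start: joints at [-1.253, 0.116, 1.442, -0, 1.584, -0.038], TCP at [0.235, -0.633, 0.219] pointing down, gripper open.
Joint ranges: [-2.83, 2.83], [-0.83, 2.19], [0.07, 2.5], [-1.14, 4.28], [0.01, 3], [-2.97, 2.97]. Speed limits (rad/s): [1.89, 1.89, 2.22, 3.14, 3.14, 3.14].

## Interface

Orientations are given as [roll, pitch, yaw] about the fixed x, y, z axes, in that order (R = Rz(yaw) Ry(pitch) Rx(roll)).
In Python, from plant import * gives the robot as it stands.
- The arm moves only by the tool carry_out, never from a script. Its argument "deltas" is a list of rows, each an object of numbers: "tx", "ty", "tz": the shift along the world's x, y, z in mm; "rx", "ry", "rz": the turn, a rotation vector about the world's x, y, z in rad; "claw": the gripper command: -1 is shut, 1 is fully open, values between are in proportion. In form: [{"tx": .., "ty": .., "tz": .., "rx": .., "ry": .., "rz": .., "claw": ..}, ...]. A call has 1 to 5 rows; each row is the pose to reach, as a shift and turn from the pose commanded when the call began; what a row does not reach only later rows make up. A row lasts 1/10 s, in which the tool goes at most 50 mm and 8.59 degrees, less where a joint would pass 70% of its speed; a pose out of reach is approached as far as the arm can. A call with a gripper value outside its range is refused whole. The fingers move at their own pace and stop on an object; "force" is the grip in N (left out, the last holds). Time passes only in rows, so rows that repeat a pose let the fingers close. It gives the time, the measured TCP pose, the force and the opening at its end, in the units of the state.
- sense(): the state, without advancing time (a new reading comes with each control period).
- capture(name): name is "scene" or "top"; returns a dict with "frame" (400x640x3 uint8, blue, green, red), "vertical_fov" (degrees; the focal length in pixels is half the picture's height over the tangent of half this angle, whatever the lens; pixels are square), "cx", "cy" (the principal point, pixels), "rvec" (rotation vector, rad) and "tvec" (3), from world to camera coordinates, as OpenCV has them. Camera axes: x right, y down, z forward; pixel columns grow to the right and rows downward; lengths in m; the calibration is good to about 2 mm. A picture is of the moment at which its call begins. There is no depth.
- close_job(): hands the job in, once; it reports no verdict.
The state is a dict: "time_s": time; "qpos": joint angles; "qvel": joint speeds; "tau": joint torques, N m; "ee_pos": TCP position; "eef_rot": TCP orientation; "wrist_force": force on the tool from outside, world axes, zero at the start; "wrist_torque": the same for the moment, N m; "finger_gap": finger opening in m.
Only numpy, scipy, OpenCV 4.12 (cv2) and the standard library are available. Lean on these libraries where they do the work, as an engineer would, in place of code of your own. Each camera call takes 0.05 s, during which the arm holds its last target. There are 200 camera calls.

## Task

Lift the black bar handle of the drawer unit to free its latch, pull the drawer out until it meets its stop, and let the handle down so that the drawer locks open; the unit only stands on the bench, so feel for the stop and do not drag the unit along. Then take the moulded housing out of the drawer and lay it flat and right way up in the grey tray, without dropping it. Leave the drawer locked open and the other things on the bench where they are.

Things in the scene. Friction and masses are not known exactly. Their poses are not given: they have to be found in the camera images.
- cabinet: single-drawer unit standing loose on rubber feet (about 3 kg; it slides when pulled with some 15 to 25 N), grey with a blue drawer front: 220 deep (x), 190 wide (y), 85 high, standing on 10 mm feet, so its top is 95 mm above the worktop. Origin: centre of its underside (10 mm above the worktop); its front face is at its own x = -110 mm and the drawer slides out along its own -x
- tub_front (a point): point in the drawer, on its inner floor at the middle of the inside of its front wall; moves with the drawer, axes as the cabinet's. From here the tub runs 192 mm along +x and 75 mm to each side; floor 23 mm above the worktop, tops of the side walls at 65 mm, top of the blue front at 89 mm; the front is 8 mm thick
- drawer (a joint): how far the drawer is out, m: 0 shut. It is latched at 0 (3 mm of play). The stop inside the unit is adjustable and cannot be seen: it ends the travel somewhere between 0.138 and 0.172 m, to be felt as a hard end. The sliding resistance is about 2 N
- latch (a joint): how far the handle is lifted against its spring, m: 0 down, at most 0.012; lifting takes 4 to 6 N. The drawer moves only while this is above 0.006. Between shut and the stop the latch rides on a rail and cannot fall below 0.006; within the last 5 mm before the stop it falls to 0 when the handle is let go, and locks the drawer open
- handle (a point): middle of the black round handle bar, 12 mm thick, 90 mm long, parallel to the unit's front (along the cabinet's y), 50 mm out from the blue front (47 mm from the steel plate on it), 65 mm above the worktop when down; moves with drawer and latch, axes as the cabinet's. Free from above; the unit's top is 30 mm higher than the bar
- housing: moulded black housing, 118 long (x), 58 wide (y), 22 high at its raised details (16 at its sides); origin at the centre of its underside. It lies flat on the drawer's floor, its length across the drawer, about 73 mm behind the inside of the drawer's front wall
- tray: fixed grey open tray, 160 long (x), 140 wide (y), on 12 mm feet: its inner floor lies 16 mm and its rim 30 mm above the worktop; walls 4 mm thick; origin on the worktop under its centre
- jar: bystander: white jar with blue lid, 62 across and 62 high; origin under its centre
- marker: bystander: blue marker pen, 131 long, 17 high; origin under its centre
- driver_red: bystander: red screwdriver, 196 long, 29 high; origin under its centre

How it is judged:
On the way, in this order (a step that is already met when the one before it is completed fails the run):
1. the drawer is out at its stop with the latch dropped, locked open, the housing still in it (value of joint drawer above 0.12 m and value of joint latch below 0.003 m and height (world z) of housing below 0.04 m), for 0.3 s.
2. the housing is lifted clear of the drawer (height (world z) of housing above 0.075 m), for 0.1 s.
At the end, for the whole second after the job is handed in: the drawer is out at its stop (more than 120 mm) with the latch down (below 3 mm); the housing lies at rest on the tray's floor, right way up and flat within 0.06 rad, its centre within 55 mm of the tray's centre along each side (value of joint drawer above 0.12 m and value of joint latch below 0.003 m and x of housing in the frame of tray between -0.055 and 0.055 m and y of housing in the frame of tray between -0.055 and 0.055 m and z of housing in the frame of tray below 0.021 m and angle between housing's own z axis and vertical below 0.06 rad and linear speed of housing below 0.02 m/s); the robot touches nothing.
It fails at once if the drawer unit is dragged or pushed more than 8 mm along the bench (distance of cabinet from where it was at the start of the episode above 0.008 m).
It fails at once if the housing is dropped or thrown (faster than 1.2 m/s) (linear speed of housing above 1.2 m/s).
It fails at once if a bystander is moved by more than 30 mm (distance of any of jar, marker, driver_red from where it was at the start of the episode above 0.03 m).
It also fails if it takes over 64 s, if anything falls off the work surface, if the arm or the gripper's body presses on something with over 40 N, if the wrist force passes 120 N, or if a joint passes its speed limit or range.

## Working session

There is one attempt and no reset: what is moved stays moved. The work goes in short steps, Python scripts to look and compute and a tool call to move; the robot and the scene stay as the last step left them, time stands still between calls to the robot, and variables do not carry over. Pictures are saved under pics/ and viewed, about 8 in all and at most 12, crops included, and the job is handed in when it is done.

Besides the shell and the picture viewer there is one more tool, called as name(argument=value, ...), one argument or row to a line, values as JSON. carry_out: Moves the arm, as the interface text tells. Its arguments: {"type":"object","properties":{"deltas":{"type":"array","items":{"type":"object","properties":{"tx":{"type":"number"},"ty":{"type":"number"},"tz":{"type":"number"},"rx":{"type":"number"},"ry":{"type":"number"},"rz":{"type":"number"},"claw":{"type":"number"}}}},"force":{"type":"number"}},"required":["deltas"]}

```bash
mkdir -p pics; cat > h.py <<'E'
from plant import *
import numpy as np, cv2
def cam(n):
    c=capture(n); f=200/np.tan(np.radians(c["vertical_fov"])/2)
    c["K"]=np.array([[f,0,c["cx"]],[0,f,c["cy"]],[0,0,1.]]); c["R"]=cv2.Rodrigues(np.array(c["rvec"],float))[0]; c["t"]=np.array(c["tvec"],float).ravel()
    return c
def ray(c,u,v,z):
    d=c["R"].T@np.linalg.inv(c["K"])@[u,v,1]; o=-c["R"].T@c["t"]
    return o+d*(z-o[2])/d[2]
def proj(c,p):
    q=c["K"]@(c["R"]@np.array(p,float)+c["t"]); return q[:2]/q[2]
E
python3 - <<'E'
from h import *
for n in("scene","top"):
    c=cam(n); cv2.imwrite(f"pics/{n}0.png",c["frame"]); print(n,c["vertical_fov"],-c["R"].T@c["t"],c["R"][2])
print(sense())
E
```

```text
scene 55.12895706775872 [-0.07446215  0.61513542  0.76732188] [ 0.56779573 -0.51191715 -0.64463078]
top 49.748405240959045 [0.42982697 0.03545989 1.42773322] [ 0.068453   -0.00653037 -0.99763297]
{'time_s': 0.1, 'qpos': array([-1.25279253e+00,  1.16405074e-01,  1.44217103e+00,  4.68077771e-06,
        1.58404577e+00, -3.78226682e-02]), 'qvel': array([ 4.42047697e-04,  3.15743868e-05, -3.29481505e-03, -1.26083607e-03,
       -1.15471035e-03, -2.03181594e-03]), 'tau': array([ 2.46962343e-03, -7.22889376e+01, -6.23864508e+01,  7.80356093e-02,
        2.27609550e-02, -1.16833799e-04]), 'ee_pos': array([ 0.23506562, -0.63254448,  0.21801827]), 'eef_rot': array([-1.61316651,  1.5697671 ,  1.88425267]), 'wrist_force': array([0.25910144, 1.05780165, 0.13428861]), 'wrist_torque': array([-0.00442018,  0.03486161,  0.02898354]), 'finger_gap': 0.09284603937443925}
```

View pics/scene0.png

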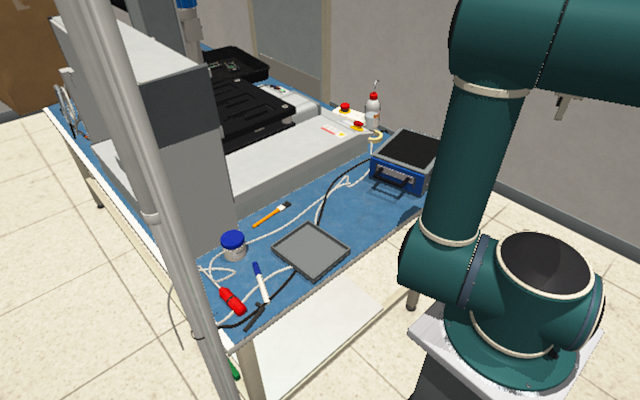

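View pics/top0.png

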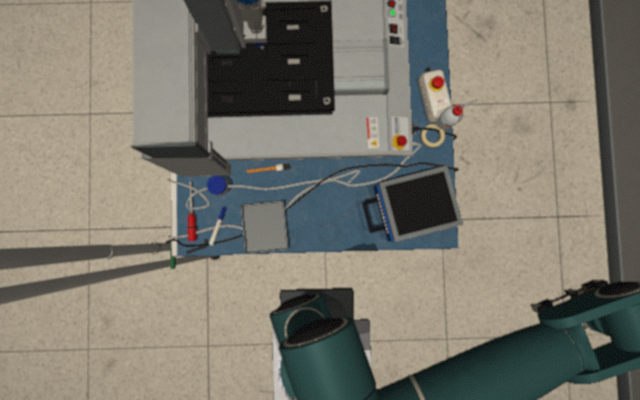

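The scene view shows the cabinet at about (405,160) with its handle facing left, and the tray at (310,250). In the top view the cabinet is at (420,205), the handle at about (372,215) and the tray at (266,226). Next I'll take a closer crop.

```bash
python3 - <<'E'
from h import *
t=cv2.imread("pics/top0.png"); s=cv2.imread("pics/scene0.png")
a=cv2.resize(t[160:250,355:470],None,fx=6,fy=6,interpolation=cv2.INTER_CUBIC)
b=cv2.resize(s[120:210,360:445],None,fx=6,fy=6,interpolation=cv2.INTER_CUBIC)[:, :]
cv2.imwrite("pics/a.png",a); cv2.imwrite("pics/b.png",b)
c=cam("top")
hsv=cv2.cvtColor(t,cv2.COLOR_BGR2HSV)
# tray: grey pixels
m=((hsv[...,1]<60)&(hsv[...,2]>50)).astype(np.uint8); m[:195]=0;m[252:]=0;m[:,:238]=0;m[:,300:]=0
m=cv2.morphologyEx(m,cv2.MORPH_OPEN,np.ones((5,5)))
k=max(cv2.findContours(m,0,2)[0],key=cv2.contourArea); r=cv2.minAreaRect(k); bx=cv2.boxPoints(r)
P=np.array([ray(c,*p,.03) for p in bx]);print("tray",r,P[:, :2].round(4).tolist(),P.mean(0), [np.linalg.norm(P[i]-P[i-1]) for i in range(4)])
# cabinet: non-blue non-floor in ROI
m=((hsv[...,1]<70)).astype(np.uint8); q=np.zeros_like(m); q[162:245,376:466]=m[162:245,376:466]
q=cv2.morphologyEx(q,cv2.MORPH_OPEN,np.ones((4,4)))
k=max(cv2.findContours(q,0,2)[0],key=cv2.contourArea); r=cv2.minAreaRect(k); bx=cv2.boxPoints(r)
P=np.array([ray(c,*p,.095) for p in bx]);print("cab",r,bx.tolist(),P[:, :2].round(4).tolist(),P.mean(0), [np.linalg.norm(P[i]-P[i-1]) for i in range(4)])
E
```

```text
tray ((264.0101013183594, 225.83302307128906), (50.91602325439453, 47.22074508666992), 88.26429748535156) [[0.5478, 0.2536], [0.5481, 0.1003], [0.3833, 0.0995], [0.3832, 0.2516]] [0.46561083 0.17621985 0.03      ] [np.float64(0.16461986186497296), np.float64(0.15332082268613423), np.float64(0.16473017230191853), np.float64(0.15208960657893217)]
cab ((421.5, 203.99996948242188), (81.99998474121094, 88.99998474121094), 90.0) [[377.0, 162.99996948242188], [466.0, 162.99996948242188], [466.0, 244.99996948242188], [377.0, 244.99996948242188]] [[0.6493, -0.1868], [0.6414, -0.4649], [0.3865, -0.4511], [0.3946, -0.1767]] [ 0.51791944 -0.3198961   0.095     ] [np.float64(0.2549011411390455), np.float64(0.27818012349607696), np.float64(0.2552066869762181), np.float64(0.274557239079018)]
```

View pics/a.png

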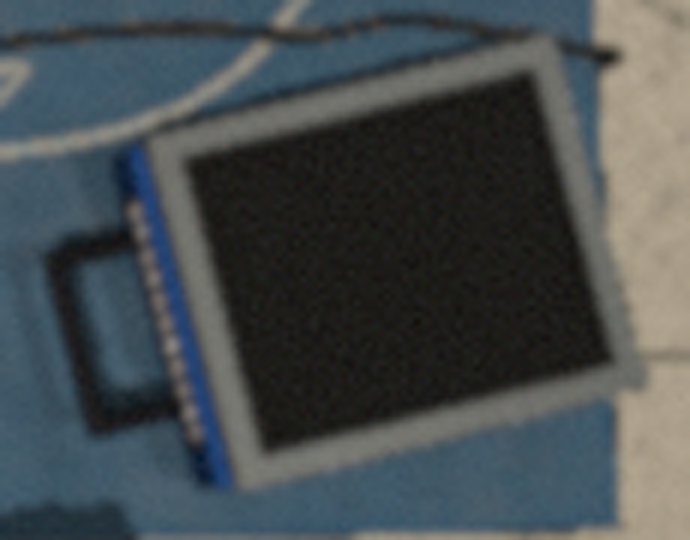

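View pics/b.png

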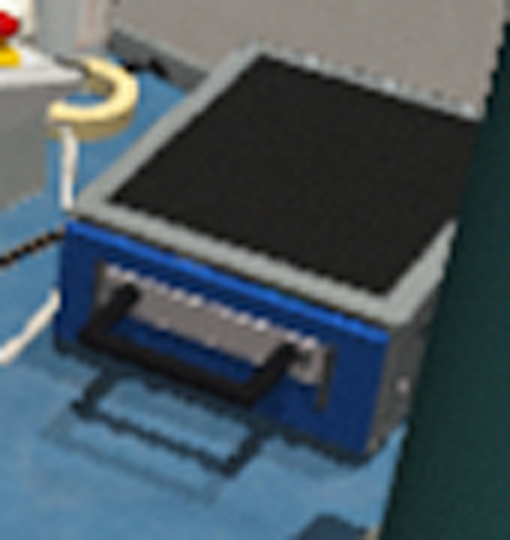

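The top crop shows the mat corners at crop pixels (190,158), (533,72), (612,360) and (268,450), with the bar running from (58,252) to (98,425). The scene crop confirms the handle is down and the drawer shut.

```bash
cat >> h.py <<'E'
from scipy.spatial.transform import Rotation as Ro
def jaw():
    R=Ro.from_euler("xyz",sense()["eef_rot"]).as_matrix(); return R
E
python3 - <<'E'
from h import *
c=cam("top"); g=lambda u,v,z: ray(c,355+(u+.5)/6-.5,160+(v+.5)/6-.5,z)
M=np.array([g(*p,.095) for p in [(190,158),(533,72),(612,360),(268,450)]])
for a,b in((0,1),(3,2),(0,3),(1,2)): d=M[b]-M[a]; print(np.linalg.norm(d),np.degrees(np.arctan2(d[1],d[0])))
C=M.mean(0); print("mat centre",C)
F=[g(*p,.095) for p in [(150,140),(235,490)]]; d=F[1]-F[0]; print("front top edge",F,np.linalg.norm(d),np.degrees(np.arctan2(d[1],d[0])))
H=[g(*p,.065) for p in [(58,252),(98,425)]]; d=H[1]-H[0]; print("bar",H,np.linalg.norm(d),np.degrees(np.arctan2(d[1],d[0])),(H[0]+H[1])/2)
B=np.array(g(545,38,.095)),np.array(g(640,385,.095));print("back",B)
print(jaw().round(3))
s=cam("scene"); 
m=(H[0]+H[1])/2; print("bar in scene",proj(s,m),(np.array(proj(s,m))-[360,120])*6)
for a in(76,74): 
  u=np.array([np.cos(np.radians(a)),np.sin(np.radians(a)),0]); print(C+u*.160)
E
```

```text
0.18453659965404456 -77.54469053499447
0.18418874973534768 -77.1049493162147
0.155767039154869 -167.43409157436264
0.15435313563837288 -167.564213856469
mat centre [ 0.52078144 -0.31963099  0.095     ]
front top edge [array([ 0.58654362, -0.19239462,  0.095     ]), array([ 0.4045464 , -0.22879045,  0.095     ])] 0.18560076207889334 -168.6911616506058
bar [array([ 0.5319658 , -0.14649434,  0.065     ]), array([ 0.44013844, -0.16408677,  0.065     ])] 0.09349737191344706 -169.15460030377642 [ 0.48605212 -0.15529055  0.065     ]
back (array([ 0.63400319, -0.40009356,  0.095     ]), array([ 0.45234729, -0.43995801,  0.095     ]))
[[-0.     0.348 -0.937]
 [ 0.001 -0.937 -0.348]
 [-1.    -0.001 -0.   ]]
bar in scene [386.7048671  179.65418561] [160.22920261 357.92511365]
[ 0.55948895 -0.16438367  0.095     ]
[ 0.56488342 -0.16582912  0.095     ]
```

carry_out(
  deltas=[
    {"tx":23,"ty":43,"rz":-0.05,"claw":-0.1},
    {"tx":46,"ty":87,"rz":-0.1,"claw":-0.1},
    {"tx":69,"ty":130,"rz":-0.142,"claw":-0.1},
    {"tx":92,"ty":174,"rz":-0.142,"claw":-0.1},
    {"tx":115,"ty":218,"rz":-0.142,"claw":-0.1},
  ],
  force=20,
)

```text
$.deltas[0]: bad value
```

carry_out(
  deltas=[
    {"tx":23,"ty":43},
    {"tx":46,"ty":87},
    {"tx":69,"ty":130},
    {"tx":92,"ty":174},
    {"tx":115,"ty":218},
  ],
)

```text
$.deltas[0]: bad value
```

carry_out(
  deltas=[
    {"tx":21,"ty":41,"tz":-10},
    {"tx":21,"ty":41,"tz":-50},
    {"tx":21,"ty":41,"tz":-80},
    {"tx":21,"ty":41,"tz":-90},
    {"tx":21,"ty":41,"tz":-90},
  ],
)

```text
$.deltas[0]: bad value
```

carry_out(
  deltas=[
    {"tx":23,"ty":43,"tz":0,"rx":0,"ry":0,"rz":-0.05,"claw":-0.1},
    {"tx":46,"ty":87,"tz":0,"rx":0,"ry":0,"rz":-0.1,"claw":-0.1},
    {"tx":69,"ty":130,"tz":0,"rx":0,"ry":0,"rz":-0.142,"claw":-0.1},
    {"tx":92,"ty":174,"tz":0,"rx":0,"ry":0,"rz":-0.142,"claw":-0.1},
    {"tx":115,"ty":218,"tz":0,"rx":0,"ry":0,"rz":-0.142,"claw":-0.1},
  ],
  force=20,
)

```text
time_s: 0.75
ee_pos: [0.3505, -0.4129, 0.2186]
eef_rot: [2.197, 1.571, -0.731]
wrist_force: [0.3, 0.2, 0.3]
finger_gap: 0.0573
```

carry_out(
  deltas=[
    {"tx":23,"ty":43,"tz":0,"rx":0,"ry":0,"rz":0,"claw":-0.1},
    {"tx":46,"ty":87,"tz":0,"rx":0,"ry":0,"rz":0,"claw":-0.1},
    {"tx":69,"ty":130,"tz":0,"rx":0,"ry":0,"rz":0,"claw":-0.1},
    {"tx":92,"ty":174,"tz":0,"rx":0,"ry":0,"rz":0,"claw":-0.1},
    {"tx":115,"ty":218,"tz":0,"rx":0,"ry":0,"rz":0,"claw":-0.1},
  ],
)

```text
time_s: 1.25
ee_pos: [0.4656, -0.1948, 0.2189]
eef_rot: [2.505, 1.57, -0.423]
wrist_force: [1.1, -0.6, -0.1]
finger_gap: 0.0419
```

carry_out(
  deltas=[
    {"tx":21,"ty":40,"tz":0,"rx":0,"ry":0,"rz":0,"claw":-0.1},
    {"tx":21,"ty":40,"tz":-40,"rx":0,"ry":0,"rz":0,"claw":-0.1},
    {"tx":21,"ty":40,"tz":-80,"rx":0,"ry":0,"rz":0,"claw":-0.1},
    {"tx":21,"ty":40,"tz":-100,"rx":0,"ry":0,"rz":0,"claw":-0.1},
    {"tx":21,"ty":40,"tz":-100,"rx":0,"ry":0,"rz":0,"claw":-0.1},
  ],
)

```text
time_s: 1.75
ee_pos: [0.4848, -0.156, 0.1157]
eef_rot: [-0.585, 1.566, 2.771]
wrist_force: [-0.7, -0.7, -0.2]
finger_gap: 0.0419
```

```bash
python3 - <<'E'
from h import *
t=cam("top")["frame"]; s=cam("scene")["frame"]
a=cv2.resize(t[150:260,345:470],None,fx=4,fy=4,interpolation=cv2.INTER_CUBIC)
b=cv2.resize(s[105:215,345:445],None,fx=4,fy=4,interpolation=cv2.INTER_CUBIC)
cv2.imwrite("pics/c.png",np.hstack([b[:400],a[:400]])[:, :800] if 0 else cv2.hconcat([b,a])[:, :800])
print(cv2.hconcat([b,a]).shape,jaw().round(3)); print(sense())
E
```

```text
(440, 900, 3) [[ 0.     0.212 -0.977]
 [-0.    -0.977 -0.212]
 [-1.     0.    -0.   ]]
{'time_s': 1.85, 'qpos': array([-3.61962429e-01, -2.03647456e-01,  1.91240564e+00,  2.49092455e-07,
        1.43251291e+00,  9.95153722e-01]), 'qvel': array([-0.00309801, -0.01429689, -0.02346206,  0.00032763,  0.00147486,
        0.00082391]), 'tau': array([ 2.33776504e-01, -4.06778169e+01, -5.71578205e+01,  5.70760039e-02,
       -1.70151112e-01, -8.44135902e-04]), 'ee_pos': array([ 0.48629969, -0.15686807,  0.11951042]), 'eef_rot': array([ 2.56671732,  1.57047477, -0.36119519]), 'wrist_force': array([-0.48466861,  0.35915053,  1.54727938]), 'wrist_torque': array([ 0.06170343, -0.01997347, -0.00726572]), 'finger_gap': 0.041693712316655196}
```

View pics/c.png

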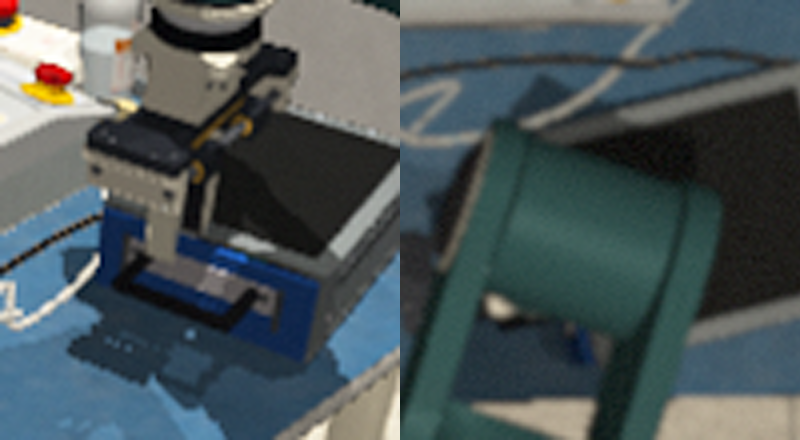

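The jaws line up with the handle and the finger tips (165,255) are above the bar (185,300). I'll go down and close.

carry_out(
  deltas=[
    {"tx":0,"ty":0,"tz":-20,"rx":0,"ry":0,"rz":0,"claw":-0.1},
    {"tx":0,"ty":0,"tz":-40,"rx":0,"ry":0,"rz":0,"claw":-0.1},
    {"tx":0,"ty":0,"tz":-55,"rx":0,"ry":0,"rz":0,"claw":-0.1},
    {"tx":0,"ty":0,"tz":-70,"rx":0,"ry":0,"rz":0,"claw":-0.1},
    {"tx":0,"ty":0,"tz":-72,"rx":0,"ry":0,"rz":0,"claw":-0.1},
  ],
)

```text
time_s: 2.35
ee_pos: [0.4857, -0.1567, 0.0455]
eef_rot: [-0.573, 1.569, 2.782]
wrist_force: [-0.5, 0.2, 0.1]
finger_gap: 0.042
```

carry_out(
  deltas=[
    {"tx":0,"ty":0,"tz":0,"rx":0,"ry":0,"rz":0,"claw":-0.4},
    {"tx":0,"ty":0,"tz":0,"rx":0,"ry":0,"rz":0,"claw":-0.6},
    {"tx":0,"ty":0,"tz":0,"rx":0,"ry":0,"rz":0,"claw":-0.6},
  ],
  force=5,
)

```text
time_s: 2.65
ee_pos: [0.4865, -0.1569, 0.0475]
eef_rot: [2.558, 1.57, -0.37]
wrist_force: [-0.3, -0.3, 0.4]
finger_gap: 0.0222
```

carry_out(
  deltas=[
    {"tx":0,"ty":0,"tz":0,"rx":0,"ry":0,"rz":0,"claw":-0.7},
    {"tx":0,"ty":0,"tz":0,"rx":0,"ry":0,"rz":0,"claw":-0.8},
    {"tx":0,"ty":0,"tz":0,"rx":0,"ry":0,"rz":0,"claw":-0.9},
    {"tx":0,"ty":0,"tz":0,"rx":0,"ry":0,"rz":0,"claw":-1},
    {"tx":0,"ty":0,"tz":0,"rx":0,"ry":0,"rz":0,"claw":-1},
  ],
)

```text
time_s: 3.15
ee_pos: [0.4862, -0.1558, 0.0471]
eef_rot: [-1.857, 1.569, 1.498]
wrist_force: [-2.6, 10.2, 5.1]
finger_gap: 0.015
```

carry_out(
  deltas=[
    {"tx":-0.4,"ty":2,"tz":0,"rx":0,"ry":0,"rz":0,"claw":-1},
    {"tx":-0.4,"ty":2,"tz":0,"rx":0,"ry":0,"rz":0,"claw":-1},
    {"tx":-0.4,"ty":2,"tz":0,"rx":0,"ry":0,"rz":0,"claw":-1},
  ],
)

```text
time_s: 3.45
ee_pos: [0.4859, -0.1542, 0.0471]
eef_rot: [-2.138, 1.57, 1.218]
wrist_force: [-1.6, 8.6, 5.6]
finger_gap: 0.0117
```

carry_out(
  deltas=[
    {"tx":-0.4,"ty":2,"tz":0,"rx":0,"ry":0,"rz":0,"claw":-1},
    {"tx":-0.4,"ty":2,"tz":0,"rx":0,"ry":0,"rz":0,"claw":-1},
    {"tx":-0.4,"ty":2,"tz":0,"rx":0,"ry":0,"rz":0,"claw":-1},
  ],
  force=25,
)

```text
time_s: 3.75
ee_pos: [0.4856, -0.1528, 0.0471]
eef_rot: [2.557, 1.57, -0.371]
wrist_force: [-0.7, 1.0, 5.9]
finger_gap: 0.0112
```

carry_out(
  deltas=[
    {"tx":0,"ty":0,"tz":3,"rx":0,"ry":0,"rz":0,"claw":-1},
    {"tx":0,"ty":0,"tz":6,"rx":0,"ry":0,"rz":0,"claw":-1},
    {"tx":0,"ty":0,"tz":9,"rx":0,"ry":0,"rz":0,"claw":-1},
    {"tx":0,"ty":0,"tz":9,"rx":0,"ry":0,"rz":0,"claw":-1},
  ],
)

```text
time_s: 4.15
ee_pos: [0.4854, -0.1527, 0.0559]
eef_rot: [2.955, 1.571, 0.027]
wrist_force: [4.4, 0.9, -4.5]
finger_gap: 0.011
```

carry_out(
  deltas=[
    {"tx":-0.4,"ty":2,"tz":0.5,"rx":0,"ry":0,"rz":0,"claw":-1},
    {"tx":-0.9,"ty":4,"tz":0.5,"rx":0,"ry":0,"rz":0,"claw":-1},
    {"tx":-1.3,"ty":6,"tz":0.5,"rx":0,"ry":0,"rz":0,"claw":-1},
    {"tx":-1.3,"ty":6,"tz":0.5,"rx":0,"ry":0,"rz":0,"claw":-1},
  ],
)

```text
time_s: 4.55
ee_pos: [0.4839, -0.1463, 0.056]
eef_rot: [-1.383, 1.57, 1.973]
wrist_force: [4.7, 2.4, -5.3]
finger_gap: 0.0111
```

carry_out(
  deltas=[
    {"tx":-1.5,"ty":7,"tz":0,"rx":0,"ry":0,"rz":0,"claw":-1},
    {"tx":-3.1,"ty":14,"tz":0,"rx":0,"ry":0,"rz":0,"claw":-1},
    {"tx":-4.6,"ty":21,"tz":0,"rx":0,"ry":0,"rz":0,"claw":-1},
    {"tx":-6.1,"ty":28,"tz":0,"rx":0,"ry":0,"rz":0,"claw":-1},
    {"tx":-6.1,"ty":28,"tz":0,"rx":0,"ry":0,"rz":0,"claw":-1},
  ],
)

```text
time_s: 5.05
ee_pos: [0.4775, -0.1177, 0.056]
eef_rot: [-0.935, 1.57, 2.422]
wrist_force: [1.3, 1.9, -5.7]
finger_gap: 0.0113
```

carry_out(
  deltas=[
    {"tx":-2.2,"ty":10,"tz":0,"rx":0,"ry":0,"rz":0,"claw":-1},
    {"tx":-4.4,"ty":20,"tz":0,"rx":0,"ry":0,"rz":0,"claw":-1},
    {"tx":-6.5,"ty":30,"tz":0,"rx":0,"ry":0,"rz":0,"claw":-1},
    {"tx":-8.7,"ty":40,"tz":0,"rx":0,"ry":0,"rz":0,"claw":-1},
    {"tx":-8.7,"ty":40,"tz":0,"rx":0,"ry":0,"rz":0,"claw":-1},
  ],
)

```text
time_s: 5.55
ee_pos: [0.4685, -0.0774, 0.0559]
eef_rot: [-0.711, 1.57, 2.646]
wrist_force: [-5.6, -0.3, -6.0]
finger_gap: 0.0109
```

carry_out(
  deltas=[
    {"tx":-2.2,"ty":10,"tz":0,"rx":0,"ry":0,"rz":0,"claw":-1},
    {"tx":-4.4,"ty":20,"tz":0,"rx":0,"ry":0,"rz":0,"claw":-1},
    {"tx":-6.5,"ty":30,"tz":0,"rx":0,"ry":0,"rz":0,"claw":-1},
    {"tx":-8.7,"ty":40,"tz":0,"rx":0,"ry":0,"rz":0,"claw":-1},
    {"tx":-8.7,"ty":40,"tz":0,"rx":0,"ry":0,"rz":0,"claw":-1},
  ],
)

```text
time_s: 6.05
ee_pos: [0.4597, -0.0379, 0.0558]
eef_rot: [-0.384, 1.569, 2.972]
wrist_force: [-6.7, -0.6, -5.1]
finger_gap: 0.0109
```

carry_out(
  deltas=[
    {"tx":-2,"ty":4,"tz":0,"rx":0,"ry":0,"rz":0,"claw":-1},
    {"tx":-3,"ty":8,"tz":0,"rx":0,"ry":0,"rz":0,"claw":-1},
    {"tx":-4,"ty":12,"tz":0,"rx":0,"ry":0,"rz":0,"claw":-1},
    {"tx":-4,"ty":12,"tz":0,"rx":0,"ry":0,"rz":0,"claw":-1},
  ],
)

```text
time_s: 6.45
ee_pos: [0.4567, -0.0262, 0.0563]
eef_rot: [-2.773, 1.57, 0.582]
wrist_force: [2.4, 2.7, -5.3]
finger_gap: 0.0107
```

carry_out(
  deltas=[
    {"tx":-0.5,"ty":2,"tz":0,"rx":0,"ry":0,"rz":0,"claw":-1},
    {"tx":-0.9,"ty":4,"tz":0,"rx":0,"ry":0,"rz":0,"claw":-1},
    {"tx":-0.9,"ty":4,"tz":0,"rx":0,"ry":0,"rz":0,"claw":-1},
  ],
)

```text
time_s: 6.75
ee_pos: [0.4558, -0.0225, 0.0563]
eef_rot: [-2.858, 1.57, 0.498]
wrist_force: [4.3, 1.6, -5.5]
finger_gap: 0.0112
```

carry_out(
  deltas=[
    {"tx":-0.4,"ty":1.5,"tz":0,"rx":0,"ry":0,"rz":0,"claw":-1},
    {"tx":-0.7,"ty":3,"tz":0,"rx":0,"ry":0,"rz":0,"claw":-1},
    {"tx":-0.7,"ty":3,"tz":0,"rx":0,"ry":0,"rz":0,"claw":-1},
  ],
)

```text
time_s: 7.05
ee_pos: [0.4551, -0.0196, 0.0562]
eef_rot: [-3.004, 1.57, 0.351]
wrist_force: [4.7, 1.5, -4.4]
finger_gap: 0.0116
```

carry_out(
  deltas=[
    {"tx":-0.1,"ty":1.5,"tz":0,"rx":0,"ry":0,"rz":0,"claw":-1},
    {"tx":-0.3,"ty":3,"tz":0,"rx":0,"ry":0,"rz":0,"claw":-1},
    {"tx":-0.3,"ty":3,"tz":0,"rx":0,"ry":0,"rz":0,"claw":-1},
  ],
)

```text
time_s: 7.35
ee_pos: [0.4545, -0.0166, 0.0561]
eef_rot: [-0.755, 1.571, 2.6]
wrist_force: [2.3, 0.8, -4.0]
finger_gap: 0.0111
```

carry_out(
  deltas=[
    {"tx":-0.2,"ty":1.5,"tz":0,"rx":0,"ry":0,"rz":0,"claw":-1},
    {"tx":-0.5,"ty":3,"tz":0,"rx":0,"ry":0,"rz":0,"claw":-1},
    {"tx":-0.5,"ty":3,"tz":0,"rx":0,"ry":0,"rz":0,"claw":-1},
  ],
)

```text
time_s: 7.65
ee_pos: [0.4539, -0.0135, 0.056]
eef_rot: [-0.533, 1.57, 2.822]
wrist_force: [1.4, 0.8, -5.3]
finger_gap: 0.0112
```

carry_out(
  deltas=[
    {"tx":-0.3,"ty":1.5,"tz":0,"rx":0,"ry":0,"rz":0,"claw":-1},
    {"tx":-0.6,"ty":3,"tz":0,"rx":0,"ry":0,"rz":0,"claw":-1},
    {"tx":-0.6,"ty":3,"tz":0,"rx":0,"ry":0,"rz":0,"claw":-1},
  ],
)

```text
time_s: 7.95
ee_pos: [0.4533, -0.0105, 0.056]
eef_rot: [-0.472, 1.57, 2.884]
wrist_force: [-1.2, 1.2, -4.5]
finger_gap: 0.011
```

carry_out(
  deltas=[
    {"tx":-0.4,"ty":1.5,"tz":0,"rx":0,"ry":0,"rz":0,"claw":-1},
    {"tx":-0.7,"ty":3,"tz":0,"rx":0,"ry":0,"rz":0,"claw":-1},
    {"tx":-0.7,"ty":3,"tz":0,"rx":0,"ry":0,"rz":0,"claw":-1},
  ],
)

```text
time_s: 8.25
ee_pos: [0.4526, -0.0075, 0.0561]
eef_rot: [-0.613, 1.57, 2.742]
wrist_force: [-2.8, 1.4, -5.0]
finger_gap: 0.0112
```

carry_out(
  deltas=[
    {"tx":-0.5,"ty":1.5,"tz":0,"rx":0,"ry":0,"rz":0,"claw":-1},
    {"tx":-0.8,"ty":3,"tz":0,"rx":0,"ry":0,"rz":0,"claw":-1},
    {"tx":-0.8,"ty":3,"tz":0,"rx":0,"ry":0,"rz":0,"claw":-1},
  ],
)

```text
time_s: 8.55
ee_pos: [0.4519, -0.0045, 0.0561]
eef_rot: [-1.154, 1.571, 2.201]
wrist_force: [-2.2, -0.2, -4.3]
finger_gap: 0.0113
```

carry_out(
  deltas=[
    {"tx":-0.5,"ty":1.5,"tz":0,"rx":0,"ry":0,"rz":0,"claw":-1},
    {"tx":-0.8,"ty":3,"tz":0,"rx":0,"ry":0,"rz":0,"claw":-1},
    {"tx":-0.8,"ty":3,"tz":0,"rx":0,"ry":0,"rz":0,"claw":-1},
  ],
)

```text
time_s: 8.85
ee_pos: [0.4512, -0.0015, 0.0562]
eef_rot: [-2.206, 1.571, 1.149]
wrist_force: [-0.8, -0.0, -4.9]
finger_gap: 0.0109
```

carry_out(
  deltas=[
    {"tx":-0.4,"ty":1.5,"tz":0,"rx":0,"ry":0,"rz":0,"claw":-1},
    {"tx":-0.7,"ty":3,"tz":0,"rx":0,"ry":0,"rz":0,"claw":-1},
    {"tx":-0.7,"ty":3,"tz":0,"rx":0,"ry":0,"rz":0,"claw":-1},
  ],
)

```text
time_s: 9.15
ee_pos: [0.4505, 0.0015, 0.0562]
eef_rot: [-2.204, 1.571, 1.152]
wrist_force: [-0.5, 0.4, -4.8]
finger_gap: 0.0112
```

carry_out(
  deltas=[
    {"tx":-0.4,"ty":1.5,"tz":0,"rx":0,"ry":0,"rz":0,"claw":-1},
    {"tx":-0.7,"ty":3,"tz":0,"rx":0,"ry":0,"rz":0,"claw":-1},
    {"tx":-0.7,"ty":3,"tz":0,"rx":0,"ry":0,"rz":0,"claw":-1},
  ],
)

```text
time_s: 9.45
ee_pos: [0.4498, 0.0045, 0.0562]
eef_rot: [-2.12, 1.571, 1.235]
wrist_force: [-0.1, 1.3, -4.1]
finger_gap: 0.0115
```

carry_out(
  deltas=[
    {"tx":-0.4,"ty":1.5,"tz":0,"rx":0,"ry":0,"rz":0,"claw":-1},
    {"tx":-0.7,"ty":3,"tz":0,"rx":0,"ry":0,"rz":0,"claw":-1},
    {"tx":-0.7,"ty":3,"tz":0,"rx":0,"ry":0,"rz":0,"claw":-1},
  ],
)

```text
time_s: 9.75
ee_pos: [0.4491, 0.0075, 0.0562]
eef_rot: [-2.249, 1.571, 1.107]
wrist_force: [-0.3, 1.6, -5.2]
finger_gap: 0.0108
```

carry_out(
  deltas=[
    {"tx":-0.4,"ty":1.5,"tz":0,"rx":0,"ry":0,"rz":0,"claw":-1},
    {"tx":-0.7,"ty":3,"tz":0,"rx":0,"ry":0,"rz":0,"claw":-1},
    {"tx":-0.7,"ty":3,"tz":0,"rx":0,"ry":0,"rz":0,"claw":-1},
  ],
)

```text
time_s: 10.05
ee_pos: [0.4486, 0.0099, 0.0562]
eef_rot: [1.772, 1.569, -1.156]
wrist_force: [2.9, -4.3, -6.2]
finger_gap: 0.0118
```

carry_out(
  deltas=[
    {"tx":-0.2,"ty":0.8,"tz":0,"rx":0,"ry":0,"rz":0,"claw":-1},
    {"tx":-0.2,"ty":0.8,"tz":0,"rx":0,"ry":0,"rz":0,"claw":-1},
  ],
)

```text
time_s: 10.25
ee_pos: [0.4486, 0.0101, 0.0562]
eef_rot: [1.723, 1.568, -1.205]
wrist_force: [5.1, -11.4, -6.7]
finger_gap: 0.0111
```

That is the hard end: the force rose to 11 N with no further travel. I'll back off a little, lower the handle and open.

carry_out(
  deltas=[
    {"tx":0.3,"ty":-1.5,"tz":0,"rx":0,"ry":0,"rz":0,"claw":-1},
    {"tx":0.3,"ty":-1.8,"tz":-3,"rx":0,"ry":0,"rz":0,"claw":-1},
    {"tx":0.3,"ty":-1.8,"tz":-6,"rx":0,"ry":0,"rz":0,"claw":-1},
    {"tx":0.3,"ty":-1.8,"tz":-9,"rx":0,"ry":0,"rz":0,"claw":-1},
    {"tx":0.3,"ty":-1.8,"tz":-9.5,"rx":0,"ry":0,"rz":0,"claw":-1},
  ],
)

```text
time_s: 10.75
ee_pos: [0.4488, 0.0094, 0.0469]
eef_rot: [3.088, 1.57, 0.161]
wrist_force: [-2.2, 0.8, 8.1]
finger_gap: 0.0112
```

carry_out(
  deltas=[
    {"tx":0,"ty":0,"tz":0,"rx":0,"ry":0,"rz":0,"claw":-0.6},
    {"tx":0,"ty":0,"tz":0,"rx":0,"ry":0,"rz":0,"claw":-0.3},
    {"tx":0,"ty":0,"tz":0,"rx":0,"ry":0,"rz":0,"claw":-0.1},
    {"tx":0,"ty":0,"tz":0,"rx":0,"ry":0,"rz":0,"claw":-0.1},
  ],
)

```text
time_s: 11.15
ee_pos: [0.4485, 0.0093, 0.0466]
eef_rot: [-0.814, 1.571, 2.541]
wrist_force: [0.0, 0.2, 0.9]
finger_gap: 0.038
```

carry_out(
  deltas=[
    {"tx":0,"ty":0,"tz":20,"rx":0,"ry":0,"rz":0,"claw":-0.1},
    {"tx":0,"ty":0,"tz":60,"rx":0,"ry":0,"rz":0,"claw":-0.1},
    {"tx":0,"ty":0,"tz":110,"rx":0,"ry":0,"rz":0,"claw":0.2},
    {"tx":0,"ty":0,"tz":160,"rx":0,"ry":0,"rz":0,"claw":0.5},
    {"tx":-20,"ty":40,"tz":190,"rx":0,"ry":0,"rz":0,"claw":0.6},
  ],
)

```text
time_s: 11.65
ee_pos: [0.4311, 0.0447, 0.2384]
eef_rot: [2.762, 1.567, -0.17]
wrist_force: [1.1, 0.6, -0.8]
finger_gap: 0.0612
```

carry_out(
  deltas=[
    {"tx":0,"ty":45,"tz":0,"rx":0,"ry":0,"rz":0,"claw":0.6},
    {"tx":0,"ty":90,"tz":0,"rx":0,"ry":0,"rz":0,"claw":0.6},
    {"tx":0,"ty":135,"tz":0,"rx":0,"ry":0,"rz":0,"claw":0.6},
    {"tx":0,"ty":180,"tz":0,"rx":0,"ry":0,"rz":0,"claw":0.6},
    {"tx":0,"ty":180,"tz":0,"rx":0,"ry":0,"rz":0,"claw":0.6},
  ],
)

```text
time_s: 12.15
ee_pos: [0.4292, 0.2303, 0.234]
eef_rot: [-0.631, 1.57, 2.729]
wrist_force: [-0.1, -1.1, -0.7]
finger_gap: 0.0739
```

```bash
python3 - <<'E'
from h import *
t=cam("top"); cv2.imwrite("pics/top1.png",t["frame"]); s=cam("scene"); cv2.imwrite("pics/scene1.png",s["frame"])
a=cv2.resize(t["frame"][155:255,310:470],None,fx=5,fy=5,interpolation=cv2.INTER_CUBIC)
cv2.imwrite("pics/d.png",a); print(sense()["wrist_force"],sense()["ee_pos"])
E
```

```text
[-0.09174655 -1.137456   -0.07412797] [0.4296598  0.2270172  0.23417912]
```

View pics/d.png

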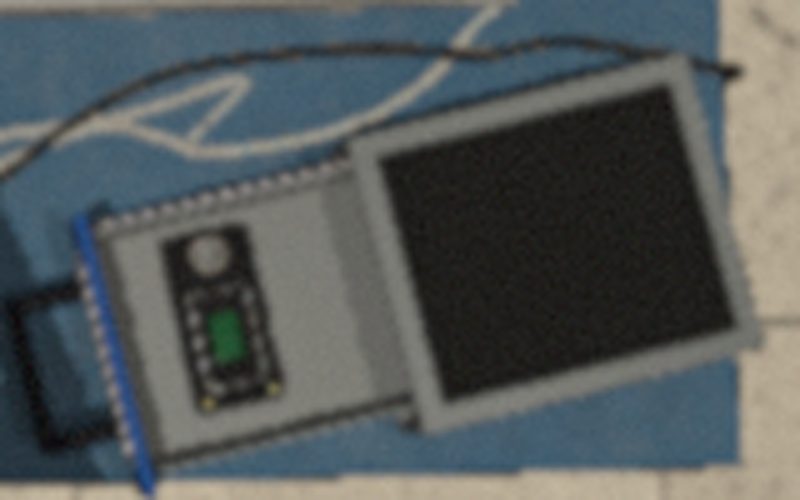

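The drawer is out. The housing's corners are at crop pixels (162,240), (245,222), (285,393) and (197,412), and the bar has come down at x≈30.

```bash
python3 - <<'E'
from h import *
c=cam("top"); g=lambda u,v,z: ray(c,310+(u+.5)/5-.5,155+(v+.5)/5-.5,z)
im=cv2.imread("pics/top1.png"); m=(im.max(2)<75).astype(np.uint8); q=np.zeros_like(m); q[196:240,340:369]=m[196:240,340:369]
q=cv2.morphologyEx(q,cv2.MORPH_CLOSE,np.ones((5,5))); k=max(cv2.findContours(q,0,2)[0],key=cv2.contourArea); bx=cv2.boxPoints(cv2.minAreaRect(k))
for n,P in(("mask",np.array([ray(c,*p,.039) for p in bx])),("eye",np.array([g(*p,.039) for p in [(162,240),(245,222),(285,393),(197,412)]]))):
    print(n,P.mean(0).round(4))
    for i in range(4): d=P[i]-P[i-1]; print(np.linalg.norm(d).round(4),np.degrees(np.arctan2(d[1],d[0])).round(1))
M=np.array([g(*p,.095) for p in [(385,158),(671,87),(737,327),(450,400)]]); print("mat",M.mean(0))
for a,b in((0,1),(3,2),(0,3),(1,2)): d=M[b]-M[a]; print(np.degrees(np.arctan2(d[1],d[0])))
e=np.array([.4486,.0094]); print("predicted",e-.050*np.array([-.213,.977])-(.081)*np.array([-.222,.975]))
E
```

```text
mask [ 0.4816 -0.1149  0.039 ]
0.1145 11.0
0.0585 -78.6
0.1146 -169.1
0.0582 101.3
eye [ 0.4822 -0.1151  0.039 ]
0.113 9.5
0.055 -79.4
0.1131 -169.0
0.058 100.5
mat [ 0.5198647  -0.32075198  0.095     ]
-77.67906398295523
-77.49217042140063
-167.3575528230095
-167.52928965011486
predicted [ 0.477232 -0.118425]
```

carry_out(
  deltas=[
    {"tx":7,"ty":-49,"tz":0,"rx":0,"ry":0,"rz":0,"claw":0.68},
    {"tx":14,"ty":-98,"tz":0,"rx":0,"ry":0,"rz":0,"claw":0.68},
    {"tx":21,"ty":-147,"tz":0,"rx":0,"ry":0,"rz":0,"claw":0.68},
    {"tx":28,"ty":-196,"tz":0,"rx":0,"ry":0,"rz":0,"claw":0.68},
    {"tx":35,"ty":-245,"tz":0,"rx":0,"ry":0,"rz":-0.01,"claw":0.68},
  ],
  force=20,
)

```text
time_s: 12.8
ee_pos: [0.4643, -0.0219, 0.2349]
eef_rot: [2.705, 1.57, -0.235]
wrist_force: [2.1, 0.5, 0.6]
finger_gap: 0.0784
```

carry_out(
  deltas=[
    {"tx":8,"ty":-48,"tz":0,"rx":0,"ry":0,"rz":0,"claw":0.68},
    {"tx":17,"ty":-97,"tz":0,"rx":0,"ry":0,"rz":0,"claw":0.68},
    {"tx":17,"ty":-97,"tz":-40,"rx":0,"ry":0,"rz":0,"claw":0.68},
    {"tx":17,"ty":-97,"tz":-80,"rx":0,"ry":0,"rz":0,"claw":0.68},
    {"tx":17,"ty":-97,"tz":-110,"rx":0,"ry":0,"rz":0,"claw":0.68},
  ],
)

```text
time_s: 13.3
ee_pos: [0.4805, -0.1174, 0.1223]
eef_rot: [-0.357, 1.57, 2.986]
wrist_force: [0.3, -1.0, 0.3]
finger_gap: 0.0778
```

carry_out(
  deltas=[
    {"tx":0,"ty":0,"tz":0,"rx":0,"ry":0,"rz":0,"claw":0.68},
    {"tx":0,"ty":0,"tz":0,"rx":0,"ry":0,"rz":0,"claw":0.68},
  ],
)

```text
time_s: 13.5
ee_pos: [0.4817, -0.1165, 0.1256]
eef_rot: [2.353, 1.57, -0.586]
wrist_force: [0.7, 0.3, 0.6]
finger_gap: 0.0781
```

Going down to z = 0.028 (97 mm).

carry_out(
  deltas=[
    {"tx":0,"ty":0,"tz":-30,"rx":0,"ry":0,"rz":0,"claw":0.68},
    {"tx":0,"ty":0,"tz":-55,"rx":0,"ry":0,"rz":0,"claw":0.68},
    {"tx":0,"ty":0,"tz":-75,"rx":0,"ry":0,"rz":0,"claw":0.68},
    {"tx":0,"ty":0,"tz":-90,"rx":0,"ry":0,"rz":0,"claw":0.68},
    {"tx":0,"ty":0,"tz":-97,"rx":0,"ry":0,"rz":0,"claw":0.68},
  ],
)

```text
time_s: 14.0
ee_pos: [0.4823, -0.1159, 0.0279]
eef_rot: [2.618, 1.57, -0.32]
wrist_force: [0.8, 0.3, 0.5]
finger_gap: 0.0783
```

carry_out(
  deltas=[
    {"tx":0,"ty":0,"tz":0,"rx":0,"ry":0,"rz":0,"claw":0.5},
    {"tx":0,"ty":0,"tz":0,"rx":0,"ry":0,"rz":0,"claw":0.35},
    {"tx":0,"ty":0,"tz":0,"rx":0,"ry":0,"rz":0,"claw":0.2},
    {"tx":0,"ty":0,"tz":0,"rx":0,"ry":0,"rz":0,"claw":0},
    {"tx":0,"ty":0,"tz":0,"rx":0,"ry":0,"rz":0,"claw":0},
  ],
)

```text
time_s: 14.5
ee_pos: [0.4825, -0.1158, 0.0286]
eef_rot: [2.601, 1.569, -0.337]
wrist_force: [-0.4, -0.6, 6.9]
finger_gap: 0.058
```

carry_out(
  deltas=[
    {"tx":0,"ty":0,"tz":0,"rx":0,"ry":0,"rz":0,"claw":-0.2},
    {"tx":0,"ty":0,"tz":5,"rx":0,"ry":0,"rz":0,"claw":-0.2},
    {"tx":0,"ty":0,"tz":15,"rx":0,"ry":0,"rz":0,"claw":-0.2},
    {"tx":0,"ty":0,"tz":30,"rx":0,"ry":0,"rz":0,"claw":-0.2},
    {"tx":0,"ty":0,"tz":45,"rx":0,"ry":0,"rz":0,"claw":-0.2},
  ],
  force=30,
)

```text
time_s: 15.0
ee_pos: [0.4821, -0.1156, 0.0741]
eef_rot: [2.721, 1.57, -0.217]
wrist_force: [-0.1, 0.2, -1.6]
finger_gap: 0.0577
```

carry_out(
  deltas=[
    {"tx":0,"ty":0,"tz":20,"rx":0,"ry":0,"rz":0,"claw":-0.2},
    {"tx":0,"ty":0,"tz":40,"rx":0,"ry":0,"rz":0,"claw":-0.2},
    {"tx":0,"ty":0,"tz":60,"rx":0,"ry":0,"rz":0,"claw":-0.2},
    {"tx":0,"ty":0,"tz":75,"rx":0,"ry":0,"rz":0,"claw":-0.2},
    {"tx":0,"ty":0,"tz":75,"rx":0,"ry":0,"rz":0,"claw":-0.2},
  ],
)

```text
time_s: 15.5
ee_pos: [0.4828, -0.1158, 0.1503]
eef_rot: [2.668, 1.567, -0.27]
wrist_force: [-0.8, -0.1, -0.9]
finger_gap: 0.0574
```

```bash
python3 - <<'E'
from h import *
t=cam("top"); s=cam("scene"); cv2.imwrite("pics/e.png",cv2.resize(s["frame"][100:290,240:445],None,fx=3,fy=3,interpolation=cv2.INTER_CUBIC)); print(jaw().round(3))
E
```

```text
[[ 0.     0.202 -0.979]
 [-0.    -0.979 -0.202]
 [-1.     0.    -0.   ]]
```

View pics/e.png

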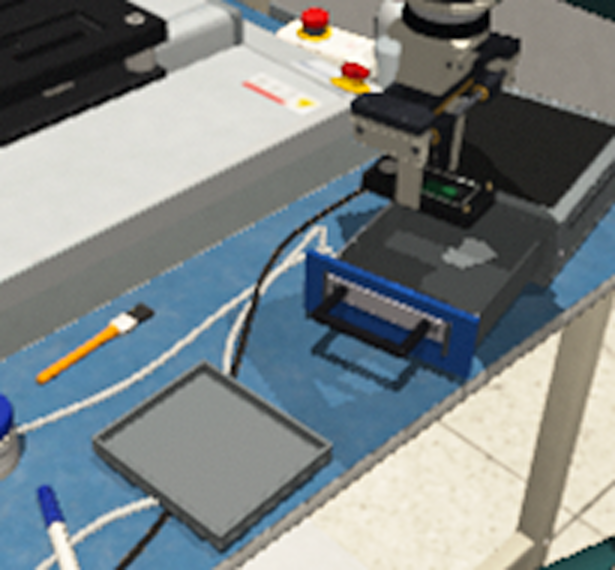

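The housing is held level above the open drawer and the handle is down. Now the carry to the tray.

carry_out(
  deltas=[
    {"tx":-2,"ty":30,"tz":0,"rx":0,"ry":0,"rz":-0.04,"claw":-0.2},
    {"tx":-4,"ty":70,"tz":0,"rx":0,"ry":0,"rz":-0.08,"claw":-0.2},
    {"tx":-6,"ty":110,"tz":0,"rx":0,"ry":0,"rz":-0.12,"claw":-0.2},
    {"tx":-9,"ty":150,"tz":0,"rx":0,"ry":0,"rz":-0.16,"claw":-0.2},
    {"tx":-12,"ty":190,"tz":0,"rx":0,"ry":0,"rz":-0.2,"claw":-0.2},
  ],
)

```text
time_s: 16.1
ee_pos: [0.4691, 0.0758, 0.1463]
eef_rot: [0.092, 1.569, -3.048]
wrist_force: [0.8, -0.2, -1.7]
finger_gap: 0.0577
```

carry_out(
  deltas=[
    {"tx":-2,"ty":40,"tz":0,"rx":0,"ry":0,"rz":0,"claw":-0.2},
    {"tx":-4,"ty":80,"tz":-10,"rx":0,"ry":0,"rz":0,"claw":-0.2},
    {"tx":-5,"ty":102,"tz":-40,"rx":0,"ry":0,"rz":0,"claw":-0.2},
    {"tx":-5,"ty":102,"tz":-70,"rx":0,"ry":0,"rz":0,"claw":-0.2},
    {"tx":-5,"ty":102,"tz":-80,"rx":0,"ry":0,"rz":0,"claw":-0.2},
  ],
)

```text
time_s: 16.6
ee_pos: [0.4629, 0.1764, 0.0635]
eef_rot: [0.321, 1.565, -2.816]
wrist_force: [0.4, -0.1, -0.6]
finger_gap: 0.0577
```

carry_out(
  deltas=[
    {"tx":0,"ty":0,"tz":0,"rx":0,"ry":0,"rz":0,"claw":-0.2},
    {"tx":0,"ty":0,"tz":0,"rx":0,"ry":0,"rz":0,"claw":-0.2},
  ],
)

```text
time_s: 16.8
ee_pos: [0.4654, 0.176, 0.0684]
eef_rot: [-2.883, 1.57, 0.262]
wrist_force: [0.3, 0.1, -0.5]
finger_gap: 0.0576
```

```bash
python3 - <<'E'
from h import *
s=cam("scene"); cv2.imwrite("pics/f.png",cv2.resize(s["frame"][180:290,230:390],None,fx=4,fy=4,interpolation=cv2.INTER_CUBIC)); print(jaw().round(3),sense()["ee_pos"])
E
```

```text
[[ 0.001  0.003 -1.   ]
 [ 0.    -1.    -0.003]
 [-1.    -0.    -0.001]] [0.46566023 0.17613181 0.06885511]
```

View pics/f.png

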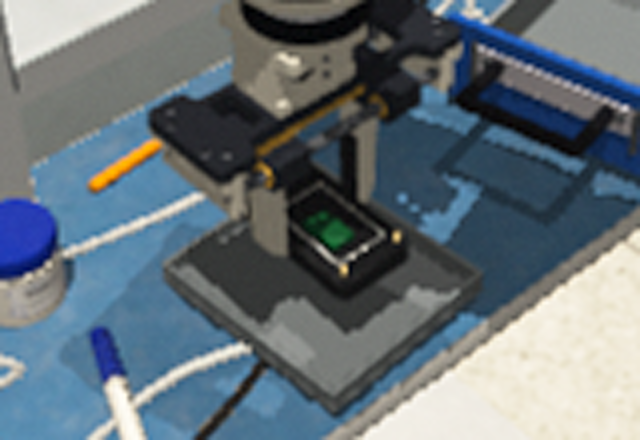

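The housing hangs level over the tray, clear of its walls. I'll lower it to the floor.

carry_out(
  deltas=[
    {"tx":0,"ty":0,"tz":-15,"rx":0,"ry":0,"rz":0,"claw":-0.2},
    {"tx":0,"ty":0,"tz":-28,"rx":0,"ry":0,"rz":0,"claw":-0.2},
    {"tx":0,"ty":0,"tz":-38,"rx":0,"ry":0,"rz":0,"claw":-0.2},
    {"tx":0,"ty":0,"tz":-43,"rx":0,"ry":0,"rz":0,"claw":-0.2},
    {"tx":0,"ty":0,"tz":-45,"rx":0,"ry":0,"rz":0,"claw":-0.2},
  ],
)

```text
time_s: 17.35
ee_pos: [0.4646, 0.1763, 0.0216]
eef_rot: [0.277, 1.57, -2.861]
wrist_force: [-3.6, -0.8, 10.1]
finger_gap: 0.0575
```

carry_out(
  deltas=[
    {"tx":0,"ty":0,"tz":-1,"rx":0,"ry":0,"rz":0,"claw":-0.2},
    {"tx":0,"ty":0,"tz":-2,"rx":0,"ry":0,"rz":0,"claw":-0.2},
    {"tx":0,"ty":0,"tz":-2,"rx":0,"ry":0,"rz":0,"claw":-0.2},
  ],
)

```text
time_s: 17.65
ee_pos: [0.4651, 0.1765, 0.0216]
eef_rot: [3.044, 1.57, -0.093]
wrist_force: [-7.2, -2.3, 11.6]
finger_gap: 0.0576
```

Contact is felt at 11 N. I'll release by opening gradually, then rise.

carry_out(
  deltas=[
    {"tx":0,"ty":0,"tz":1,"rx":0,"ry":0,"rz":0,"claw":0.2},
    {"tx":0,"ty":0,"tz":1,"rx":0,"ry":0,"rz":0,"claw":0.4},
    {"tx":0,"ty":0,"tz":1,"rx":0,"ry":0,"rz":0,"claw":0.6},
    {"tx":0,"ty":0,"tz":1,"rx":0,"ry":0,"rz":0,"claw":0.6},
    {"tx":0,"ty":0,"tz":1,"rx":0,"ry":0,"rz":0,"claw":0.6},
  ],
)

```text
time_s: 18.15
ee_pos: [0.4649, 0.1764, 0.0214]
eef_rot: [-1.15, 1.571, 1.995]
wrist_force: [0.5, -0.4, -0.7]
finger_gap: 0.0743
```

carry_out(
  deltas=[
    {"tx":0,"ty":0,"tz":15,"rx":0,"ry":0,"rz":0,"claw":0.6},
    {"tx":0,"ty":0,"tz":50,"rx":0,"ry":0,"rz":0,"claw":0.6},
    {"tx":0,"ty":0,"tz":100,"rx":0,"ry":0,"rz":0,"claw":0.6},
    {"tx":0,"ty":0,"tz":150,"rx":0,"ry":0,"rz":0,"claw":0.6},
    {"tx":0,"ty":0,"tz":200,"rx":0,"ry":0,"rz":0,"claw":0.6},
  ],
)

```text
time_s: 18.65
ee_pos: [0.4644, 0.1762, 0.2248]
eef_rot: [-2.789, 1.57, 0.356]
wrist_force: [0.8, 0.4, -0.7]
finger_gap: 0.0744
```

carry_out(
  deltas=[
    {"tx":0,"ty":-48,"tz":0,"rx":0,"ry":0,"rz":0,"claw":0.6},
    {"tx":0,"ty":-96,"tz":0,"rx":0,"ry":0,"rz":0,"claw":0.6},
    {"tx":0,"ty":-144,"tz":0,"rx":0,"ry":0,"rz":0,"claw":0.6},
    {"tx":0,"ty":-192,"tz":0,"rx":0,"ry":0,"rz":0,"claw":0.6},
    {"tx":0,"ty":-240,"tz":0,"rx":0,"ry":0,"rz":0,"claw":0.6},
  ],
)

```text
time_s: 19.15
ee_pos: [0.4644, -0.0654, 0.223]
eef_rot: [2.975, 1.569, -0.162]
wrist_force: [1.1, 0.3, -0.2]
finger_gap: 0.0748
```

carry_out(
  deltas=[
    {"tx":0,"ty":-48,"tz":0,"rx":0,"ry":0,"rz":0,"claw":0.6},
    {"tx":0,"ty":-96,"tz":0,"rx":0,"ry":0,"rz":0,"claw":0.6},
    {"tx":0,"ty":-144,"tz":0,"rx":0,"ry":0,"rz":0,"claw":0.6},
    {"tx":0,"ty":-144,"tz":0,"rx":0,"ry":0,"rz":0,"claw":0.6},
  ],
)

```text
time_s: 19.55
ee_pos: [0.4642, -0.2119, 0.2223]
eef_rot: [1.331, 1.57, -1.812]
wrist_force: [-0.3, 1.6, -0.2]
finger_gap: 0.0745
```

```bash
python3 - <<'E'
from h import *
s=cam("scene")["frame"][160:335,185:445]; t=cam("top"); cv2.imwrite("pics/top2.png",t["frame"]); f=t["frame"][160:255,170:430]
z=lambda i:cv2.resize(i,None,fx=3,fy=3,interpolation=cv2.INTER_CUBIC)
cv2.imwrite("pics/g.png",cv2.vconcat([z(s)[:310],z(f)])[:600]); 
hsv=cv2.cvtColor(t["frame"],cv2.COLOR_BGR2HSV); m=(t["frame"].max(2)<75).astype(np.uint8); q=np.zeros_like(m); q[205:247,248:285]=m[205:247,248:285]
q=cv2.morphologyEx(q,cv2.MORPH_CLOSE,np.ones((5,5))); k=max(cv2.findContours(q,0,2)[0],key=cv2.contourArea); bx=cv2.boxPoints(cv2.minAreaRect(k))
P=np.array([ray(t,*p,.032) for p in bx]); print(P.mean(0),[np.linalg.norm(P[i]-P[i-1]) for i in range(4)]); print(sense()["wrist_force"],sense()["ee_pos"],sense()["time_s"])
E
```

```text
[0.46646094 0.17604613 0.032     ] [np.float64(0.11301284085818054), np.float64(0.05830290294130591), np.float64(0.11303191769377272), np.float64(0.05797977940001115)]
[0.00705489 1.39144379 0.18855492] [ 0.46463261 -0.20826405  0.2222211 ] 19.65
```

View pics/g.png

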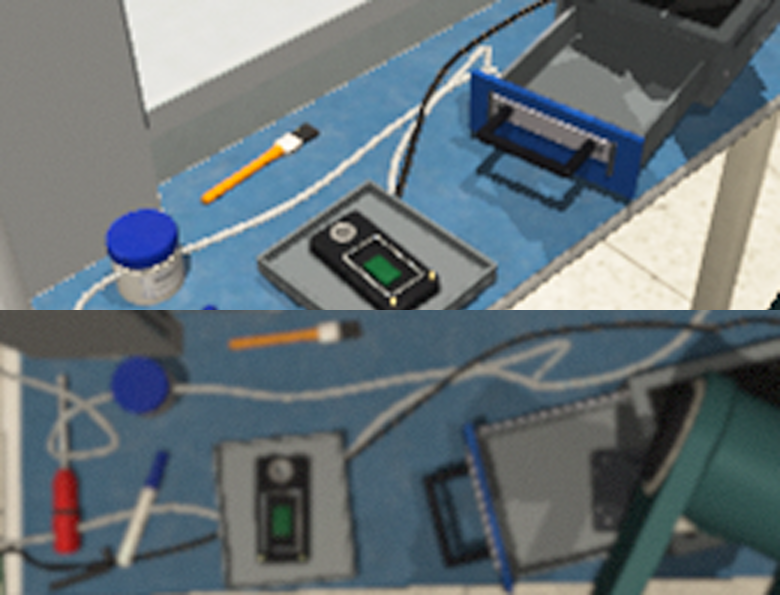

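The housing lies flat and centred in the tray, at lower-half pixel (285,508). The drawer is open with the handle down, and the jar, marker and screwdriver look undisturbed. I'm handing the job in.

```bash
python3 -c "
from plant import *
print(close_job())"
```

```text
the job is handed in; nothing more can be done
None
```

The housing is lying flat and right way up in the tray, the drawer is locked open, and the job was handed in at about 20 s of the 64 s allowed. The hand-in gives no verdict, so what follows are my own checks.

- **Drawer:** I lifted the handle about 9 mm and pulled the drawer out until it hit a hard end. That came at about 167 mm, at about 11 N with no further travel. I backed off slightly, lowered the handle until it pressed about 8 N on its rest, and let go. In the last pictures the drawer is out and the handle is down; I could not read the latch value itself.
- **Unit:** its measured centre moved by about 1.5 mm when the drawer came out, roughly the calibration error. I did not measure it again after taking the housing.
- **Housing:** it measures within 1 mm of the tray's measured centre, square to the tray. It was set down with about 11 N of contact before I released it.
- **Bystanders and arm:** the jar, marker and screwdriver look undisturbed in the last picture; I did not measure them. The arm is well clear, about 0.22 m up.

No check failed. My first three move calls were refused because a row needs all seven values, and nothing moved. While pulling there was a sideways force of up to 7 N from a small angle error, which I corrected as I went.

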